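# Gauge the key rail with the flip stop

### The job

Swing the metal stop on the tray's raised back edge all the way down, then slide the wooden key rail along that edge until it is seated in the corner, flat against the back edge and end-on against the stop, held with light finger pressure (about 5 N) on both at once for at least half a second, without shoving the stop along the edge. Let go of the rail and, leaving it exactly where it was gauged, swing the stop back up to upright so that it clears the mail bin. Leave everything else on the bench alone.

Things in the scene. Friction and masses are not known exactly. Their poses are not given: they have to be found in the camera images.
- tray: Bamboo tray screwed to the bench, 250 mm (its x) by 460 mm (its y), floor 8 mm thick. Origin: centre of its underside. Along its far (+x) side runs the raised back edge (the fence); the other three sides have a lip 10 mm above the floor.
- fence: The tray's straight raised back edge, 460 mm long, 20 mm thick, 20 mm above the tray floor. Origin: middle of its length on its upright face (which looks to -x, at tray x = +100 mm), level with the tray floor; axes parallel to the tray's.
- carriage: Aluminium carriage of the stop, 50 mm long, straddling the fence, axes parallel to the tray's. Origin: on the fence face, level with the tray floor, in the plane of the gauge face (carriage y = 0, the side of the lowered leaf that looks to -y). Clamped by friction only: a push along the fence above about 12 N slides it and spoils its setting. Its place differs from start to start.
- leaf (a joint): Leaf hinge angle: 0 = fully down on its rest, 1.57 = upright, 1.85 = end. Axis along carriage y at carriage x 10, z 44 mm. Stiff (0.07 N m), stays where left. Down, it is an arm 14 mm wide (carriage y 0 to 14), 12 thick, reaching 75 mm toward -x at hinge height, with a paddle below (x -45 to -4, down to 4 mm over the tray floor) whose -y side is the gauge face.
- leaf_bar (a point): Grip point on the leaf's round steel handle bar, 12 mm diameter, 75 mm from and parallel to the hinge axis, sticking out 49 mm on the +y side of the arm; the point is 26 mm out from the arm's side. With the leaf at angle a it is at carriage x = 10 - 75 cos a, y = 40, z = 44 + 75 sin a (mm).
- key_rail: Loose wooden key rail, a block 50 mm (its x) by 160 mm (its y) by 18 mm, about 0.2 kg, lying on the tray floor with an upright round peg in the middle and two small 9 mm studs at 50 mm either side. Origin: centre of its underside. Starts clear of the fence, on the -y side of the stop, turned up to 0.3 rad from parallel.
- rail_peg (a point): Grip point on the key rail's upright peg, 16 mm diameter, standing 48 mm above the rail's top (66 mm above the tray floor); this point is on its axis, 44 mm above the tray floor when the rail lies flat.
- rail_end (a point): Centre of the rail's +y end face (the one that meets the stop), 9 mm above the rail's underside, 80 mm from the peg's axis. Gauged and flush it is at carriage (-25, 0, 9) mm.
- jar: Bystander: small glass jar with metal twist cap, 44 mm diameter, 55 mm tall, standing in the tray. Origin: centre of its underside.
- key_cover: Bystander: green hard silicone key cover, 34 x 52 x 10 mm, in the tray.
- lock_key: Bystander: chrome bike lock key, 64 mm long, 5 mm thick, in the tray. Origin: centre of its round bow.
- polish_tin: Bystander: round shoe polish tin, 76 mm diameter, 26 mm tall, on the bench to the right.
- shoe_brush: Bystander: small brush lying on the bench to the right.
- glasses_case: Bystander: black glasses case, 62 x 150 x 36 mm, on the bench to the left.
- tape_measure: Bystander: round tape measure, 56 mm diameter, 22 mm tall, on the bench at the right, farther off.

How it is judged:
By the outcome, as a careful person would: the job done as asked, in the order asked, and still so for the second after the job is handed in, with the robot touching nothing.
It also fails if it takes over 72 s, if anything falls off the work surface, if the arm or the gripper's body presses on something with over 40 N, if the wrist force passes 120 N, or if a joint passes its speed limit or range.

### The arm

A 6-joint arm with a two-finger parallel gripper is mounted at the origin on the work surface. World frame = base frame: x ahead of the robot, y to its left, z up, the work surface at z = 0. Lengths are in mm, angles in rad, forces in N, time in s.
With the tool pointing down it reaches from about 350 to 875 mm from the base axis. Payload 4.2 kg.
Tool frame: the origin (TCP) lies at the centre of the arm's flange, where the gripper is bolted on; the fingertips stand 182 mm ahead of it and the grasp point (between the pads) lies 164 mm ahead of it (ctrl.grasp_offset is the z of the grasp point in the tool frame, in mm); z points along the fingers, y is the direction in which the jaws open and shut (so a half turn about z gives the same grasp; the last joint's range is limited). The gripper opens to 87 mm and grips with 3 to 60 N. Pads are 19 mm wide; open, the fingers measure 117 mm over their backs; the gripper's body (75 mm by 190 mm) begins 51 mm behind the grasp point.
Start: joints at [1.51, 0.385, 0.008, 0, -1.194, -0.259], TCP at [196.453, 593.301, 404.75] pointing down, gripper open.
Joint ranges: [-3.14, 3.14], [-1.21, 2.06], [-1.07, 1.41], [-3.16, 2.05], [-2.99, -0.16], [-3.1, 3.1]. Speed limits (rad/s): [2.79, 2.79, 3.14, 3.14, 3.14, 3.14].

### API

Orientations are given as a unit quaternion [w, x, y, z].
In Python, from bench import ctrl gives the robot as it stands.
- The arm moves only by the shell command python3 -m jog 'ROWS' [FORCE]. ROWS is JSON, one flat list of numbers, 7 for each row, row after row: the shift along the tool's x, y, z in m, then the turn, a rotation vector about the tool's x, y, z in degrees, then the closure, from -1 (fully open) to 1 (shut), so that 0 is half open. A call has 1 to 8 rows; each row is the pose to reach, as a shift and turn from the pose commanded when the call began, along the tool's axes at that moment; what a row does not reach only later rows make up. A row lasts 1/8 s, in which the tool goes at most 62.5 mm and 10.7 degrees, less where a joint would pass 70% of its speed; a pose out of reach is approached as far as the arm can. A call with a gripper value outside its range is refused whole. The fingers move at their own pace and stop on an object; FORCE is the grip in N (left out, the last holds). Time passes only in rows, so rows that repeat a pose let the fingers close. It gives the time, the measured TCP pose, the force and the opening at its end, in the units of the state.
- ctrl.sense(): the state, without advancing time (a new reading comes with each control period).
- ctrl.read_camera(name): name is "scene" or "top"; returns the picture (480x640x3 uint8, red, green, blue); there is no depth.
- ctrl.camera_model(name): a dict with "camera_matrix" (3x3 intrinsics, pixels), "extrinsics" (4x4, takes a point from camera to world coordinates). Camera axes: x right, y down, z forward; pixel columns grow to the right and rows downward; lengths in mm; the calibration is good to about 2 mm. A picture is of the moment at which its call begins. camera_model takes no time and is no camera call.
- ctrl.job_done(): hands the job in, once; it reports no verdict.
The state is a dict: "clock": time; "q": joint angles; "joint_vel": joint speeds; "joint_torque": joint torques, N m; "tool_pos": TCP position; "eef_rot": TCP orientation; "contact_force": force on the tool from outside, world axes, zero at the start; "ft_torque": the same for the moment, N m; "opening": finger opening in mm.
Only numpy, scipy, OpenCV 4.12 (cv2) and the standard library are available. Lean on these libraries where they do the work, as an engineer would, in place of code of your own. Each camera call takes 0.05 s, during which the arm holds its last target.

## Working session

There is one attempt and no reset: what is moved stays moved. The work goes in short steps, Python scripts to look and compute and a shell command to move; the robot and the scene stay as the last step left them, time stands still between calls to the robot, and variables do not carry over. Pictures are saved under pics/ and viewed, and the job is handed in when it is done.

```bash
ls; mkdir -p pics; python3 - <<'E'
from bench import ctrl
import cv2
print(ctrl.sense())
for n in("scene","top"):
    cv2.imwrite(f"pics/{n}0.png",ctrl.read_camera(n)[:,:,::-1]); print(ctrl.camera_model(n))
print(ctrl.grasp_offset)
E
```

```text
pics
{'clock': 0.0, 'q': array([ 1.50958784e+00,  3.85583940e-01,  6.58641440e-03, -5.23098905e-04,
       -1.19399443e+00, -2.58609649e-01]), 'joint_vel': array([-0.00094961, -0.00180852,  0.001166  , -0.00015298,  0.00084541,
       -0.00045131]), 'joint_torque': array([ 7.24726960e-04, -3.90668857e+01,  1.87406051e+01,  4.22004506e+00,
        1.08558498e-02, -1.98687449e-04]), 'tool_pos': array([196.38863223, 593.12023613, 403.62362034]), 'eef_rot': array([ 1.11642775e-03,  9.87225772e-01, -1.59323606e-01, -1.33732573e-04]), 'contact_force': array([-0.8600825 ,  0.4059345 , -1.06441213]), 'ft_torque': array([0.03244574, 0.00771987, 0.02028074]), 'opening': 86.87330014893969}
{'camera_matrix': array([[465.49831313,   0.        , 324.49675788],
       [  0.        , 465.49831313, 238.55994883],
       [  0.        ,   0.        ,   1.        ]]), 'extrinsics': array([[-8.40645815e-01,  4.63346803e-01, -2.80400346e-01,
         7.93721993e+02],
       [ 5.41584487e-01,  7.20088775e-01, -4.33772289e-01,
         4.41400387e+02],
       [ 9.26138349e-04, -5.16509337e-01, -8.56281056e-01,
         9.96659707e+02],
       [ 0.00000000e+00,  0.00000000e+00,  0.00000000e+00,
         1.00000000e+00]])}
{'camera_matrix': array([[617.85017554,   0.        , 314.84211359],
       [  0.        , 617.85017554, 243.38181064],
       [  0.        ,   0.        ,   1.        ]]), 'extrinsics': array([[-8.59376566e-03, -9.97777498e-01,  6.60773143e-02,
         4.03656362e+02],
       [-9.99905605e-01,  9.28292159e-03,  1.01295859e-02,
        -1.27920639e+01],
       [-1.07204634e-02, -6.59840256e-02, -9.97763088e-01,
         1.37622476e+03],
       [ 0.00000000e+00,  0.00000000e+00,  0.00000000e+00,
         1.00000000e+00]])}
163.5
```

View pics/scene0.png

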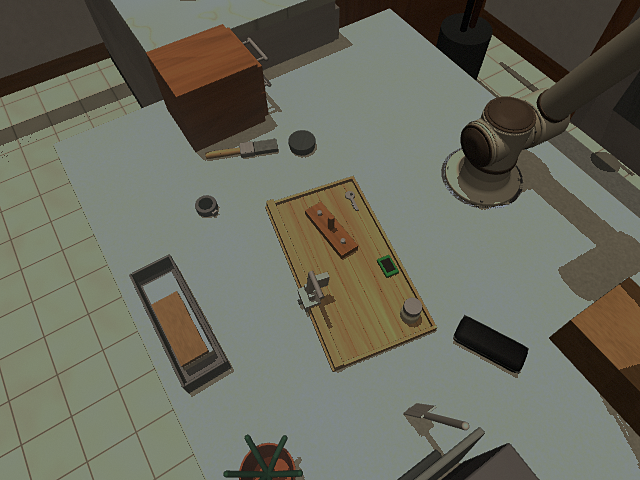

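View pics/top0.png

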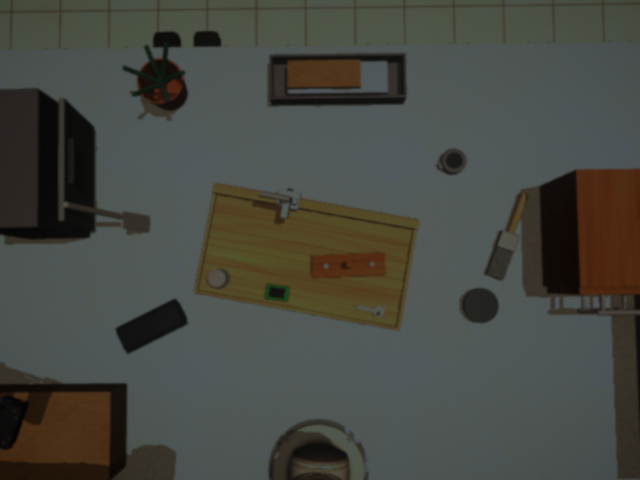

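```bash
python3 - <<'E'
import cv2
s=cv2.imread("pics/scene0.png")[165:380,250:450]
cv2.imwrite("pics/s0z.png",cv2.resize(s,None,fx=2.75,fy=2.75,interpolation=cv2.INTER_CUBIC))
t=cv2.imread("pics/top0.png")[175:335,185:430]
t=cv2.convertScaleAbs(t,alpha=1.8)
cv2.imwrite("pics/t0z.png",cv2.resize(t,None,fx=3.2,fy=3.2,interpolation=cv2.INTER_CUBIC))
E
```

```text
(no output)
```

View pics/s0z.png

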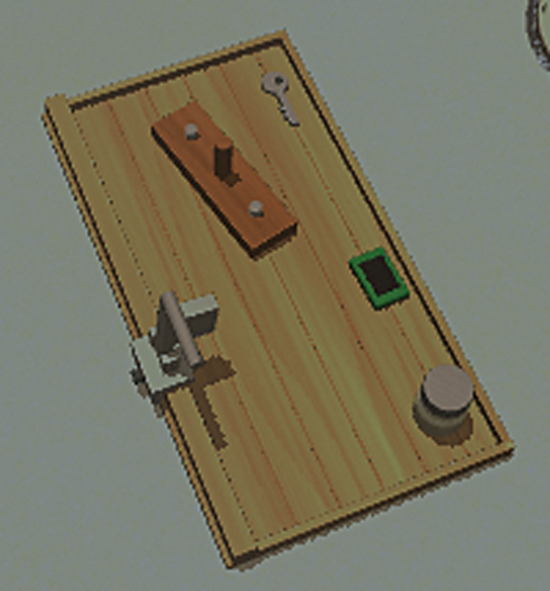

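View pics/t0z.png

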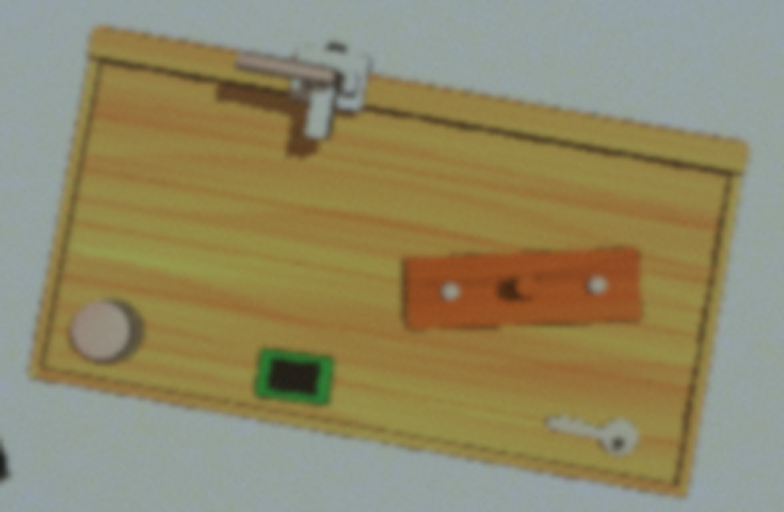

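```bash
cat > h.py <<'E'
import numpy as np, cv2
from bench import ctrl
from scipy.optimize import least_squares
C={n:ctrl.camera_model(n) for n in("scene","top")}
def proj(n,P):
    P=np.atleast_2d(P).astype(float); E=np.linalg.inv(C[n]["extrinsics"]); c=P@E[:3,:3].T+E[:3,3]
    u=c@C[n]["camera_matrix"].T; return u[:,:2]/u[:,2:]
def ray(n,uv,z):
    E=C[n]["extrinsics"]; d=E[:3,:3]@np.linalg.solve(C[n]["camera_matrix"],[uv[0],uv[1],1.]); o=E[:3,3]
    return o+d*(z-o[2])/d[2]
def tr(p,P):  # p=(x,y,yaw)
    P=np.atleast_2d(P).astype(float); c,s=np.cos(p[2]),np.sin(p[2])
    return np.c_[p[0]+c*P[:,0]-s*P[:,1], p[1]+s*P[:,0]+c*P[:,1], P[:,2]]
tz=lambda u,v:(185+u/3.2,175+v/3.2)
sz=lambda u,v:(250+u/2.75,165+v/2.75)
E
cat > fit.py <<'E'
from h import *
obs=[("top",tz(30,375),(-125,230,18)),("top",tz(686,495),(-125,-230,18)),("top",tz(748,145),(120,-230,28)),("top",tz(93,27),(120,230,28)),
("top",tz(100,62),(100,222,28)),("top",tz(735,175),(100,-222,28)),
("scene",sz(285,32),(-125,-230,18)),("scene",sz(512,448),(-125,230,18)),("scene",sz(45,105),(120,-230,28))]
f=lambda p:np.concatenate([proj(n,tr(p,P))[0]-uv for n,uv,P in obs])
r=least_squares(f,[450,0,-.15],x_scale=[100,100,.3],loss='soft_l1'); p=r.x; print(p); print(np.round(f(p).reshape(-1,2),1))
# rail: studs tops and peg; yaw
R=[("top",tz(450,291),(0,50,27)),("top",tz(597,285),(0,-50,27)),("scene",sz(256,208),(0,50,27)),("scene",sz(191,130),(0,-50,27)),("scene",sz(224,145),(0,0,66)),("top",tz(505,286),(0,0,66)),
("top",tz(404,258),(25,80,18)),("top",tz(640,320),(-25,-80,18)),("top",tz(638,249),(25,-80,18)),("top",tz(407,328),(-25,80,18))]
def g(q): return np.concatenate([proj(n,tr(q,np.add(P,(0,0,8))))[0]-uv for n,uv,P in R])
r=least_squares(g,[400,-50,0],x_scale=[100,100,.3],loss='soft_l1'); q=r.x; print(q); print(np.round(g(q).reshape(-1,2),1))
# leaf: carriage y, angle ; bar tip & bar root & paddle corners
def leafpt(cy,a,rad,y,off): # rad along arm, off perpendicular (paddle side)
    # arm dir: (-cos a, +sin a), paddle dir when down = -z -> rotates to (-sin a,-cos a)
    return np.array([[100+10-rad*np.cos(a)-off*np.sin(a), cy+y, 8+44+rad*np.sin(a)-off*np.cos(a)]])
L=[("top",tz(238,61),(75,63,0)),("top",tz(330,77),(75,14,0)),("scene",sz(192,365),(75,63,0)),("scene",sz(166,294),(75,14,0)),
("top",tz(305,137),(55,14,40)),("top",tz(328,138),(55,0,40)),("scene",sz(218,296),(55,0,40))]
def k(v): return np.concatenate([proj(n,tr(p,leafpt(v[0],v[1],*P)))[0]-uv for n,uv,P in L])
r=least_squares(k,[100,1.5],x_scale=[100,.3],loss='soft_l1'); v=r.x; print(v); print(np.round(k(v).reshape(-1,2),1))
np.savez("fit.npz",p=p,q=q,v=v)
for n in("top","scene"):
    im=cv2.imread(f"pics/{n}0.png"); s=4
    im=cv2.convertScaleAbs(im,alpha=1.6 if n=="top" else 1.2)
    x0,y0,w,h=(190,175,200,150) if n=="top" else (250,165,200,150)
    if n=="scene": h=150;y0=180
    im=cv2.resize(im[y0:y0+h,x0:x0+w],None,fx=s,fy=s,interpolation=cv2.INTER_CUBIC)
    def line(A,col):
        uv=((proj(n,A)-[x0,y0]+.5)*s).astype(int); cv2.polylines(im,[uv.reshape(-1,1,2)],False,col,1)
    b=lambda x0,x1,y0,y1,z:np.array([(x0,y0,z),(x1,y0,z),(x1,y1,z),(x0,y1,z),(x0,y0,z)])
    line(tr(p,b(100,120,-230,230,28)),(255,0,0)); line(tr(p,b(-125,125,-230,230,18)),(255,255,0)); line(tr(p,b(-125,125,-230,230,0)),(255,255,255))
    line(tr(q,b(-25,25,-80,80,26)),(0,255,0)); line(tr(q,[(0,0,26),(0,0,74)]),(0,255,0))
    for y in(0,14): line(tr(p,np.vstack([leafpt(*v,r_,y,o) for r_,o in((0,0),(75,0),(55,6),(55,40),(14,40),(14,0))])),(0,0,255))
    line(tr(p,np.vstack([leafpt(*v,75,y,0) for y in(14,63)])),(255,0,255))
    cv2.imwrite(f"pics/ov_{n}.png",im)
E
python3 fit.py
```

```text
[ 4.66904724e+02  2.03572461e+01 -1.92837238e-01]
[[-1.6  0.2]
 [-0.1  1.5]
 [ 0.7  0.4]
 [-0.5 -0.6]
 [-0.9 -2. ]
 [-0.5 -0.7]
 [-0.5 -2.2]
 [ 0.4 -1.2]
 [-0.8 -3.4]]
[ 4.44786178e+02 -7.03009442e+01  2.86058657e-02]
[[-0.8 -0.1]
 [-0.7  0.1]
 [-0.5 -1.3]
 [-0.1 -1.2]
 [-0.5 -1.6]
 [ 5.8  0.1]
 [-0.6 -0.5]
 [-0.2  0.2]
 [-0.6 -0.5]
 [-0.7  0.5]]
[49.57583457  1.4691376 ]
[[ 0.5 -0.3]
 [-4.7 -1. ]
 [ 1.  -1.7]
 [ 1.8  4. ]
 [ 0.4 -0.4]
 [-0.1  0.6]
 [-2.8 -3. ]]
```

View pics/ov_top.png

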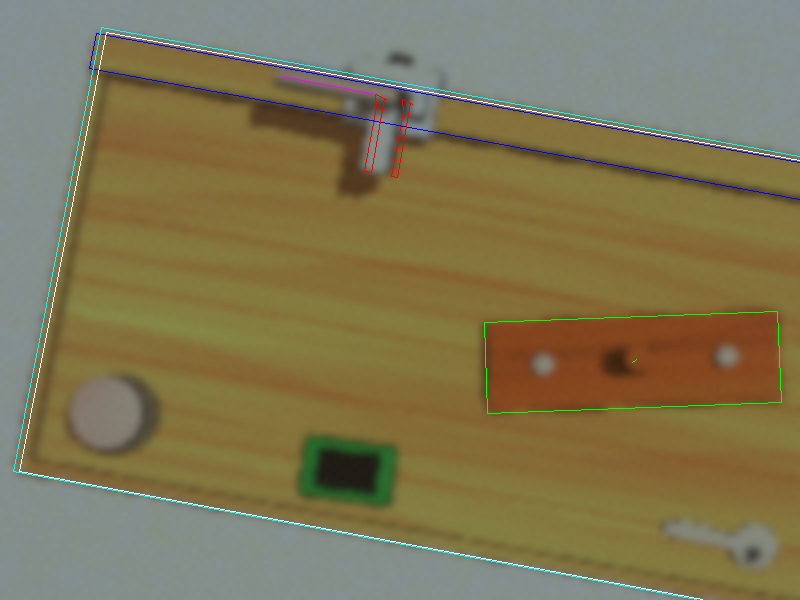

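View pics/ov_scene.png

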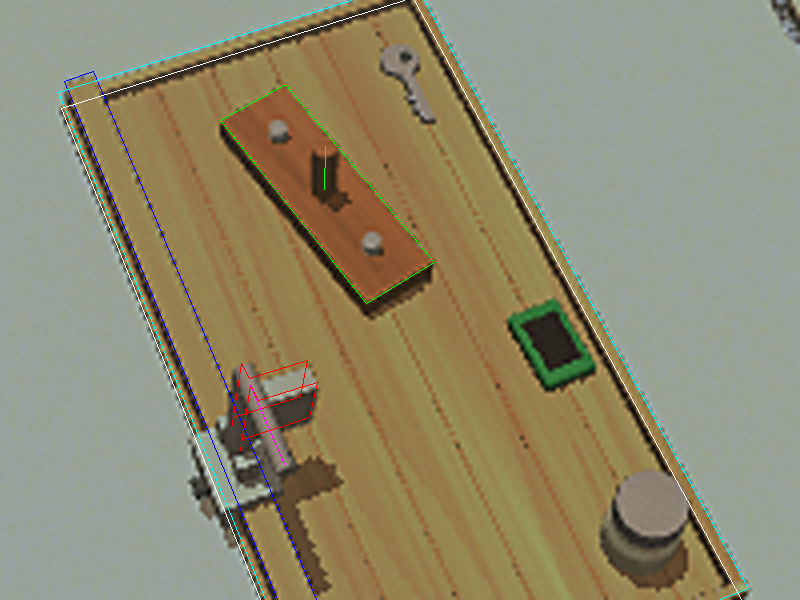

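```bash
cat >> h.py <<'E'
P=np.array([466.9,20.4,-0.193]); CY=52.
from scipy.spatial.transform import Rotation as Rn
def state():
    s=ctrl.sense(); w,x,y,z=s["eef_rot"]; R=Rn.from_quat([x,y,z,w]); return s,R
def delta(g,yaw=None):
    """g: grasp point in TRAY xy (z above bench); yaw: tool x angle in tray frame"""
    s,R=state(); W=tr(P,g)[0]
    t=W+[0,0,ctrl.grasp_offset]
    d=R.inv().apply(t-s["tool_pos"])/1000
    out=[d]
    if yaw is not None:
        T=P[2]+yaw; xv=np.array([np.cos(T),np.sin(T),0]); zv=np.array([0,0,-1.]); M=Rn.from_matrix(np.c_[xv,np.cross(zv,xv),zv])
        out.append((R.inv()*M).as_rotvec(degrees=True))
    print("clock",s["clock"],"world tgt",np.round(t,1)); print(*[np.round(o,4) for o in out]); return out
def where():
    s,R=state(); g=s["tool_pos"]+R.apply([0,0,ctrl.grasp_offset]); c,n=np.cos(P[2]),np.sin(P[2]); d=g-[P[0],P[1],0]
    f=s["contact_force"]; rt=lambda v:np.array([c*v[0]+n*v[1],-n*v[0]+c*v[1],v[2]])
    M=R.as_matrix()
    print("t",round(s["clock"],2),"grasp tray",np.round(rt(d),1),"F tray",np.round(rt(f),2),"yaw",np.round(np.arctan2(M[1,0],M[0,0])-P[2],3),"zdir",np.round(M[:,2],3),"open",round(s["opening"],1)); 
E
python3 -c "
from h import *
where(); delta((105,92,190),-np.pi/2); delta((105,92,127),-np.pi/2)"
```

```text
t 0.1 grasp tray [-375.4  509.9  240.3] F tray [ 1.16  0.47 -0.77] yaw -0.127 zdir [-0.001 -0.002 -1.   ] open 86.9
clock 0.1 world tgt [587.6  90.6 353.5]
[0.5294 0.354  0.051 ] [ 0.0888 -0.0871 82.7266]
clock 0.1 world tgt [587.6  90.6 290.5]
[0.5294 0.3538 0.114 ] [ 0.0888 -0.0871 82.7266]
```

```bash
python3 -m jog '[0.06,0.04,0,0,0,10,-1, 0.11,0.075,0,0,0,20,-1, 0.16,0.11,0,0,0,30,-1, 0.21,0.14,0,0,0,40,-1, 0.26,0.175,0,0,0,50,-1, 0.31,0.21,0,0,0,60,-1, 0.36,0.24,0,0,0,70,-1, 0.41,0.275,0,0,0,80,-1]'; python3 -c "
from h import *
where(); delta((105,92,180),-np.pi/2)"
```

```text
clock: 1.1
tool_pos: [500.1, 201.8, 404.5]
eef_rot: [-0.0, -0.652, 0.758, 0.0]
contact_force: [0.8, 0.0, 0.5]
opening: 87.2
t 1.1 grasp tray [ -2.2 184.4 241. ] F tray [0.77 0.17 0.5 ] yaw -1.528 zdir [-0.  0. -1.] open 87.2
clock 1.1 world tgt [587.6  90.6 343.5]
[ 0.0968 -0.1032  0.061 ] [ 1.0500e-02 -1.2000e-03  2.4264e+00]
```

```bash
python3 -m jog '[0.04,-0.045,0.02,0,0,2.4,-1, 0.08,-0.085,0.04,0,0,2.4,-1, 0.097,-0.103,0.061,0,0,2.4,-1, 0.097,-0.103,0.061,0,0,2.4,-1]'; python3 -c "
from h import *
where(); delta((105,92,127),-np.pi/2)
for n in('top','scene'): cv2.imwrite(f'pics/{n}1.png',ctrl.read_camera(n)[:,:,::-1])
t=cv2.convertScaleAbs(cv2.imread('pics/top1.png')[160:310,190:390],alpha=1.6);s=cv2.imread('pics/scene1.png')[230:330,260:390]
cv2.imwrite('pics/t1z.png',cv2.resize(t,None,fx=4,fy=4,interpolation=2));cv2.imwrite('pics/s1z.png',cv2.resize(s,None,fx=6,fy=6,interpolation=2))
"
```

```text
clock: 1.6
tool_pos: [587.3, 90.7, 340.9]
eef_rot: [-0.003, -0.637, 0.771, 0.001]
contact_force: [-0.5, -0.0, 1.6]
opening: 87.2
t 1.6 grasp tray [103.9  91.7 177.4] F tray [-0.49 -0.1   1.64] yaw -1.569 zdir [-0.005 -0.002 -1.   ] open 87.2
clock 1.6 world tgt [587.6  90.6 290.5]
[-0.     -0.0006  0.0504] [ 0.2815 -0.1609  0.1281]
```

View pics/s1z.png

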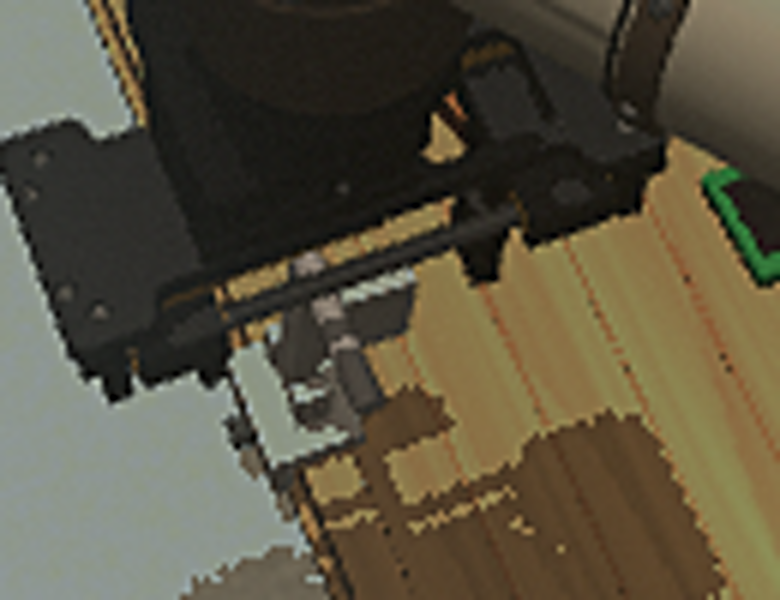

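The gripper's jaws straddle the bar (bar at about px (330,330) of the crop, fingers left and right of it). Lowering and closing lightly.

```bash
python3 -m jog '[0,0,0.025,0,0,0,-1, 0,0,0.05,0,0,0,-1, 0,0,0.05,0,0,0,-1, 0,0,0.05,0,0,0,0.3, 0,0,0.05,0,0,0,0.8, 0,0,0.05,0,0,0,1, 0,0,0.05,0,0,0,1, 0,0,0.05,0,0,0,1]' 8; python3 -c "
from h import *
where()"
```

```text
clock: 2.7
tool_pos: [587.1, 92.4, 293.9]
eef_rot: [0.0, -0.638, 0.77, -0.0]
contact_force: [0.8, -1.0, 0.3]
opening: 45.0
t 2.7 grasp tray [104.2  93.7 130.4] F tray [ 0.99 -0.87  0.26] yaw -1.565 zdir [ 0.  0. -1.] open 45.0
```

```bash
python3 -m jog '[0,0,0,0,0,0,1, 0,0,0,0,0,0,1, 0,0,0,0,0,0,1, 0,0,0,0,0,0,1, 0,0,0,0,0,0,1, 0,0,0,0,0,0,1]' 8; python3 -c "
from h import *
where()"
```

```text
clock: 3.45
tool_pos: [587.0, 92.4, 293.7]
eef_rot: [-0.0, -0.638, 0.77, 0.0]
contact_force: [-1.0, 0.6, 0.9]
opening: 11.8
t 3.45 grasp tray [104.   93.7 130.2] F tray [-1.12  0.35  0.86] yaw -1.565 zdir [-0. -0. -1.] open 11.8
```

```bash
python3 -m jog '[0,0.009,0.001,0,0,0,1, 0,0.0176,0.0036,0,0,0,1, 0,0.0265,0.007,0,0,0,1, 0,0.0345,0.0117,0,0,0,1, 0,0.042,0.0175,0,0,0,1, 0,0.049,0.024,0,0,0,1, 0,0.055,0.031,0,0,0,1, 0,0.06,0.039,0,0,0,1]' 10; python3 -c "
from h import *
where()"
```

```text
clock: 4.45
tool_pos: [527.9, 103.9, 254.3]
eef_rot: [0.0, -0.638, 0.77, -0.0]
contact_force: [1.0, 1.7, 0.9]
opening: 11.7
t 4.45 grasp tray [44.  93.8 90.8] F tray [0.62 1.81 0.92] yaw -1.565 zdir [ 0.001  0.    -1.   ] open 11.7
```

```bash
python3 -m jog '[0,0.004,0.009,0,0,0,1, 0,0.007,0.0175,0,0,0,1, 0,0.0085,0.025,0,0,0,1, 0,0.009,0.032,0,0,0,1, 0,0.009,0.036,0,0,0,1, 0,0.009,0.039,0,0,0,1, 0,0.009,0.041,0,0,0,1]' 10; python3 -c "
from h import *
where()"
```

```text
clock: 5.32
tool_pos: [519.2, 105.6, 215.1]
eef_rot: [-0.0, -0.638, 0.77, 0.0]
contact_force: [-4.1, 4.5, 16.6]
opening: 11.5
t 5.33 grasp tray [34.9 93.6 51.6] F tray [-4.89  3.6  16.62] yaw -1.564 zdir [-0. -0. -1.] open 11.5
```

```bash
python3 -m jog '[0,0,-0.002,0,0,0,0.5, 0,0,-0.002,0,0,0,0.3, 0,0,-0.002,0,0,0,0.3, 0,0,-0.002,0,0,0,0.3, 0,0,-0.03,0,0,0,0.3, 0,0,-0.07,0,0,0,0.2, 0,0,-0.1,0,0,0,0, 0,0,-0.12,0,0,0,-0.2]' 10; python3 -c "
from h import *
where()"
```

```text
clock: 6.32
tool_pos: [519.3, 105.2, 335.2]
eef_rot: [0.001, -0.638, 0.77, -0.0]
contact_force: [0.7, -0.0, 0.5]
opening: 46.2
t 6.33 grasp tray [ 35.3  93.4 171.7] F tray [0.69 0.12 0.47] yaw -1.565 zdir [ 0.001  0.001 -1.   ] open 46.2
```

```bash
python3 -c "
from h import *
delta((-4.3,-93.2,120),-np.pi/2+.221)"
```

```text
clock 6.325 world tgt [444.8 -70.2 283.5]
[0.1863 0.0406 0.0515] [ -0.0723   0.0424 -12.3299]
```

```bash
python3 -m jog '[0.05,0.011,0,0,0,-4,-0.3, 0.1,0.022,0,0,0,-8,-0.4, 0.15,0.033,0.02,0,0,-12.3,-0.4, 0.186,0.0405,0.04,0,0,-12.3,-0.4, 0.186,0.0405,0.05,0,0,-12.3,-0.4, 0.186,0.0405,0.05,0,0,-12.3,-0.4]' 10; python3 -c "
from h import *
where(); delta((-4.3,-93.2,54),-np.pi/2+.221)
for n in('top','scene'): cv2.imwrite(f'pics/{n}2.png',ctrl.read_camera(n)[:,:,::-1])
t=cv2.convertScaleAbs(cv2.imread('pics/top2.png')[160:310,190:390],alpha=1.6);s=cv2.imread('pics/scene2.png')[180:330,250:450]
cv2.imwrite('pics/t2z.png',cv2.resize(t,None,fx=4,fy=4,interpolation=2));cv2.imwrite('pics/s2z.png',cv2.resize(s,None,fx=4,fy=4,interpolation=2))
"
```

```text
clock: 7.08
tool_pos: [445.1, -69.9, 283.3]
eef_rot: [0.001, 0.717, -0.697, -0.0]
contact_force: [-1.1, 0.2, 0.8]
opening: 61.0
t 7.08 grasp tray [ -4.3 -92.9 119.8] F tray [-1.09  0.04  0.77] yaw -1.351 zdir [-0.001 -0.    -1.   ] open 61.0
clock 7.075 world tgt [444.8 -70.2 217.5]
[0.0003 0.0002 0.0658] [ 0.0666 -0.0199 -0.0404]
```

View pics/s2z.png

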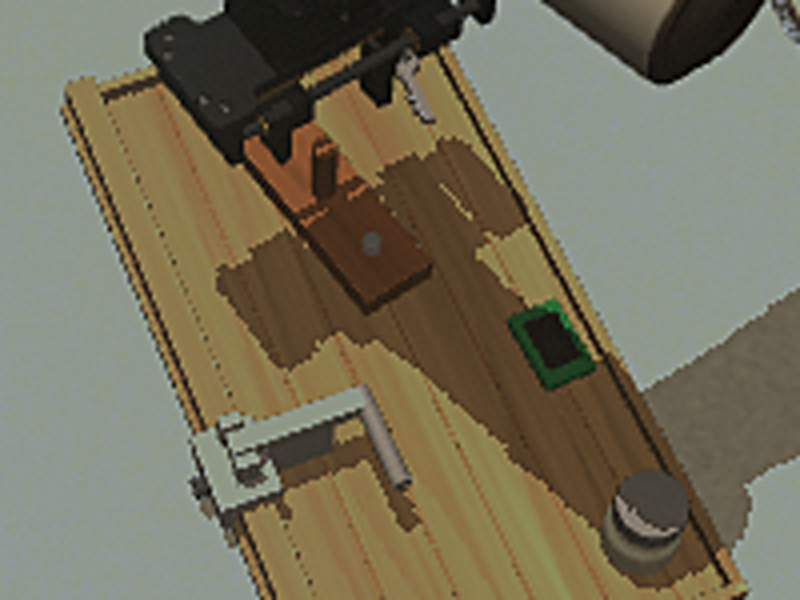

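View pics/t2z.png

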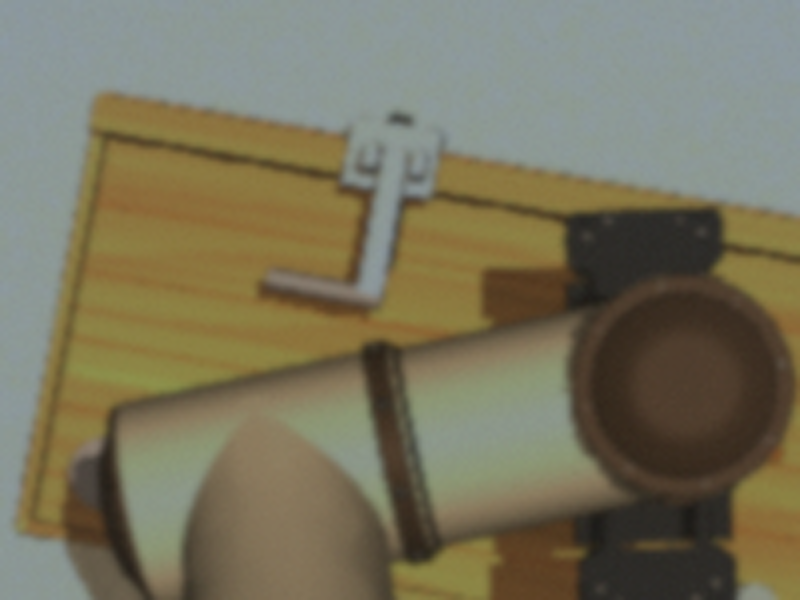

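```bash
python3 -m jog '[0,0,0.03,0,0,0,-0.4, 0,0,0.064,0,0,0,-0.3, 0,0,0.064,0,0,0,0, 0,0,0.064,0,0,0,0.3, 0,0,0.064,0,0,0,0.6, 0,0,0.064,0,0,0,1, 0,0,0.064,0,0,0,1, 0,0,0.064,0,0,0,1]' 25; python3 -c "
from h import *
where()
c,n=np.cos(P[2]),np.sin(P[2])
for uv,z in(((385,303),58),((407,160),58),((357,297),58),((380,185),58)):
    w=ray('top',(190+uv[0]/4-.5,160+uv[1]/4-.5),z)-[P[0],P[1],0]; print(c*w[0]+n*w[1],-n*w[0]+c*w[1])"
```

```text
clock: 8.18
tool_pos: [445.3, -69.9, 220.3]
eef_rot: [-0.001, 0.717, -0.697, 0.001]
contact_force: [0.7, 0.6, 2.8]
opening: 15.3
t 8.18 grasp tray [ -3.6 -92.7  56.8] F tray [0.55 0.73 2.78] yaw -1.35 zdir [ 0.002  0.    -1.   ] open 15.3
33.18422879149649 49.62294199351497
111.06603377597358 52.36160127668964
33.61222512664999 64.97347926850674
95.14384167819517 64.11398330868116
```

```bash
python3 -m jog '[0.002,-0.01,0,0,0,4,1, 0.004,-0.018,0,0,0,8,1, 0.0066,-0.029,0,0,0,12.6,1, 0.0088,-0.039,0,0,0,12.6,1, 0.011,-0.0488,0,0,0,12.6,1, 0.0131,-0.0586,0,0,0,12.6,1, 0.0131,-0.0586,0,0,0,12.6,1]' 25; python3 -c "
from h import *
where()
for n in('top','scene'): cv2.imwrite(f'pics/{n}3.png',ctrl.read_camera(n)[:,:,::-1])
t=cv2.convertScaleAbs(cv2.imread('pics/top3.png')[160:310,190:390],alpha=1.6);s=cv2.imread('pics/scene3.png')[180:330,250:450]
cv2.imwrite('pics/t3z.png',cv2.resize(t,None,fx=4,fy=4,interpolation=2));cv2.imwrite('pics/s3z.png',cv2.resize(s,None,fx=4,fy=4,interpolation=2))
"
```

```text
clock: 9.05
tool_pos: [502.8, -81.8, 219.9]
eef_rot: [-0.001, -0.636, 0.772, 0.001]
contact_force: [-4.3, 0.3, 6.2]
opening: 15.2
t 9.05 grasp tray [ 54.3 -93.6  56.4] F tray [-4.25 -0.56  6.17] yaw -1.571 zdir [-0.003 -0.    -1.   ] open 15.2
```

View pics/s3z.png

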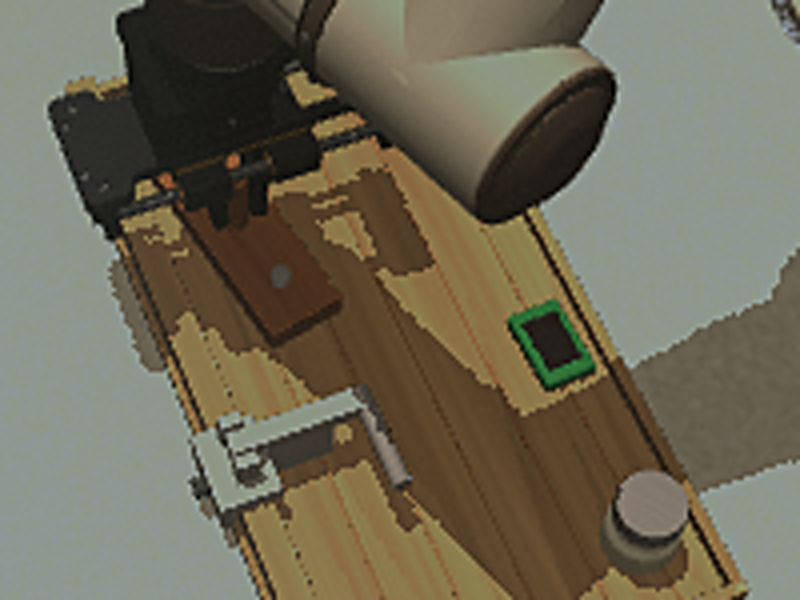

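View pics/t3z.png

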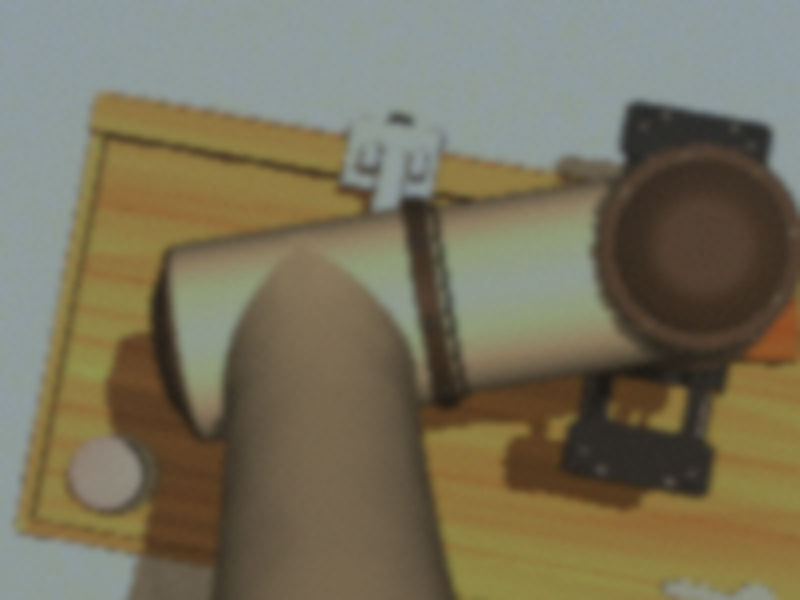

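```bash
python3 -c "
from h import *
c,n=np.cos(P[2]),np.sin(P[2])
def T(uv,z):
    w=ray('scene',(250+uv[0]/4-.5,180+uv[1]/4-.5-1.3),z)-[P[0],P[1],0]; return np.round([c*w[0]+n*w[1],-n*w[0]+c*w[1]],1)
print(T((281,271),35),T((273,333),26),T((341,297),26), T((185,205),26))"
```

```text
[ 42.6 -47.7] [ 60.6 -14.9] [ 13.9 -22.6] [  78.5 -118.2]
```

```bash
python3 -m jog '[0,-0.004,-0.0006,0,0,0,1, 0,-0.008,-0.0006,0,0,0,1, 0,-0.011,-0.0006,0,0,0,1, 0,-0.014,-0.0006,0,0,0,1]' 12; python3 -c "
from h import *
where()"; python3 -m jog '[0,-0.002,0,0,0,0,1, 0,-0.004,0,0,0,0,1, 0,-0.004,0,0,0,0,1]'; python3 -c "
from h import *
where()"
```

```text
clock: 9.65
tool_pos: [514.6, -83.3, 219.9]
eef_rot: [-0.004, -0.635, 0.772, 0.004]
contact_force: [-12.6, 10.7, 12.5]
opening: 15.4
t 9.65 grasp tray [ 64.8 -92.8  56.4] F tray [-14.42   8.12  12.51] yaw -1.572 zdir [-0.011  0.001 -1.   ] open 15.4
clock: 10.02
tool_pos: [519.8, -84.2, 219.9]
eef_rot: [-0.002, -0.635, 0.772, 0.002]
contact_force: [-8.0, 6.0, 6.5]
opening: 15.4
t 10.03 grasp tray [ 70.9 -92.6  56.4] F tray [-9.03  4.31  6.46] yaw -1.571 zdir [-0.007  0.001 -1.   ] open 15.4
```

```bash
python3 -c "
from h import *
cv2.imwrite('pics/scene4.png',ctrl.read_camera('scene')[:,:,::-1])
s=cv2.imread('pics/scene4.png')[190:310,250:400]
cv2.imwrite('pics/s4z.png',cv2.resize(s,None,fx=5,fy=5,interpolation=2));where()
"
```

```text
t 10.07 grasp tray [ 70.8 -92.6  56.4] F tray [-8.99  5.02  7.08] yaw -1.571 zdir [-0.007  0.001 -1.   ] open 15.4
```

View pics/s4z.png

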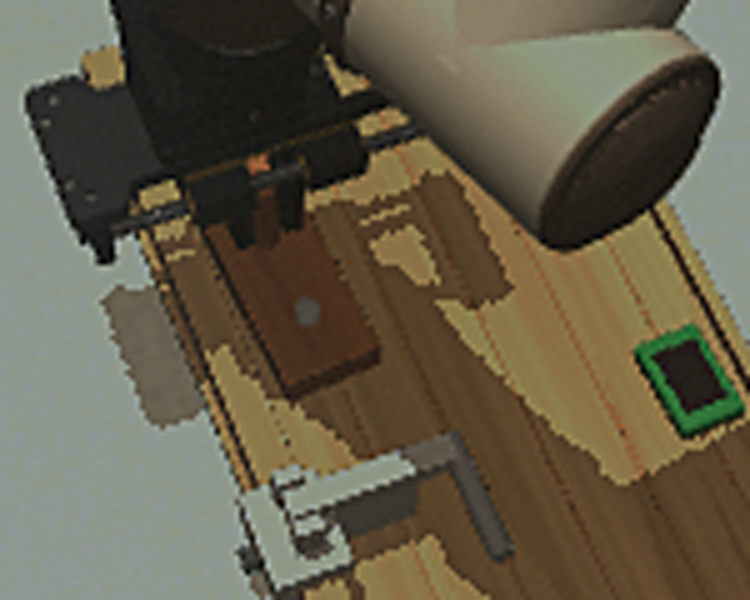

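```bash
python3 -m jog '[0,-0.002,-0.0008,0,0,0,1, 0,-0.004,-0.0008,0,0,0,1, 0,-0.004,-0.0008,0,0,0,1]' 12; python3 -c "
from h import *
where()"
```

```text
clock: 10.45
tool_pos: [524.5, -85.3, 220.2]
eef_rot: [-0.002, -0.635, 0.772, 0.002]
contact_force: [-4.9, 3.3, 0.7]
opening: 15.6
t 10.45 grasp tray [ 76.  -92.7  56.7] F tray [-5.44  2.26  0.67] yaw -1.571 zdir [-0.005  0.001 -1.   ] open 15.6
```

```bash
python3 -m jog '[0,-0.001,0,0,0,0,1, 0,-0.002,0,0,0,0,1, 0,-0.002,0,0,0,0,1]' 12; python3 -c "
from h import *
where()"
```

```text
clock: 10.82
tool_pos: [525.2, -85.4, 220.2]
eef_rot: [-0.003, -0.635, 0.772, 0.003]
contact_force: [-8.7, 7.5, 5.1]
opening: 15.6
t 10.82 grasp tray [ 76.2 -92.8  56.7] F tray [-9.98  5.73  5.09] yaw -1.572 zdir [-0.008  0.001 -1.   ] open 15.6
```

```bash
python3 -m jog '[-0.004,0.001,0,0,0,0,1, -0.01,0.001,0,0,0,0,1, -0.016,0.001,0,0,0,0,1, -0.022,0.001,0,0,0,0,1, -0.028,0.001,0,0,0,0,1, -0.034,0.001,0,0,0,0,1, -0.04,0.001,0,0,0,0,1, -0.045,0.001,0,0,0,0,1]' 12; python3 -c "
from h import *
where()
cv2.imwrite('pics/scene5.png',ctrl.read_camera('scene')[:,:,::-1])
s=cv2.imread('pics/scene5.png')[210:310,260:385]
cv2.imwrite('pics/s5z.png',cv2.resize(s,None,fx=6,fy=6,interpolation=2));where()
"
```

```text
clock: 11.82
tool_pos: [533.1, -43.1, 220.1]
eef_rot: [-0.004, -0.636, 0.772, 0.002]
contact_force: [-5.7, -5.4, 2.3]
opening: 15.4
t 11.82 grasp tray [ 75.9 -50.3  56.6] F tray [-4.53 -6.37  2.27] yaw -1.571 zdir [-0.009 -0.003 -1.   ] open 15.4
t 11.88 grasp tray [ 75.9 -49.8  56.6] F tray [-5.31 -4.4   1.58] yaw -1.571 zdir [-0.009 -0.003 -1.   ] open 15.6
```

View pics/s5z.png

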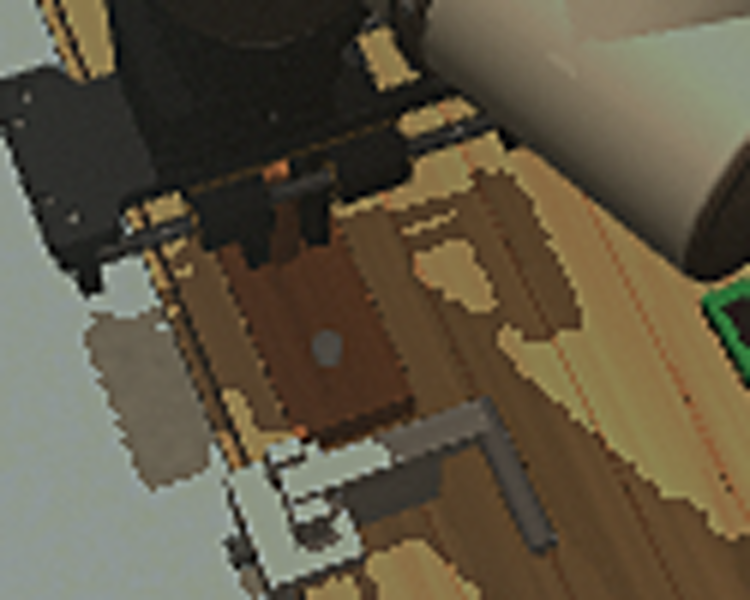

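```bash
python3 -m jog '[-0.005,0,0,0,0,0,1, -0.01,0,0,0,0,0,1, -0.0135,0,0,0,0,0,1, -0.0135,0,0,0,0,0,1]' 12; python3 -c "
from h import *
where()"; python3 -m jog '[-0.001,0,0,0,0,0,1, -0.0015,0,0,0,0,0,1, -0.0015,0,0,0,0,0,1]' 12; python3 -c "
from h import *
where()"
```

```text
clock: 12.38
tool_pos: [535.7, -29.7, 220.1]
eef_rot: [-0.004, -0.636, 0.772, 0.002]
contact_force: [-6.5, -3.4, 2.3]
opening: 15.6
t 12.38 grasp tray [ 75.8 -36.7  56.6] F tray [-5.76 -4.58  2.26] yaw -1.571 zdir [-0.009 -0.003 -1.   ] open 15.6
clock: 12.75
tool_pos: [535.9, -28.5, 220.1]
eef_rot: [-0.004, -0.636, 0.772, 0.002]
contact_force: [-6.6, -5.3, 1.7]
opening: 15.5
t 12.75 grasp tray [ 75.8 -35.5  56.6] F tray [-5.42 -6.47  1.69] yaw -1.571 zdir [-0.009 -0.003 -1.   ] open 15.5
```

```bash
for i in 1; do python3 -m jog '[-0.001,0,0,0,0,0,1, -0.002,0,0,0,0,0,1, -0.002,0,0,0,0,0,1]' 12 >/dev/null; python3 -c "
from h import *
where()";  python3 -m jog '[-0.001,0,0,0,0,0,1, -0.0015,0,0,0,0,0,1, -0.0015,0,0,0,0,0,1]' 12 >/dev/null; python3 -c "
from h import *
where()"; done
```

```text
t 13.12 grasp tray [ 75.8 -33.6  56.6] F tray [-5.33 -5.79  2.16] yaw -1.571 zdir [-0.009 -0.003 -1.   ] open 15.6
t 13.5 grasp tray [ 75.8 -32.1  56.6] F tray [-5.98 -6.36  1.25] yaw -1.571 zdir [-0.009 -0.003 -1.   ] open 15.8
```

```bash
python3 -m jog '[0,0.001,0,0,0,0,1, 0,0.0015,0,0,0,0,1, 0,0.0015,0,0,0,0,1]' 12 >/dev/null; python3 -c "
from h import *
where()";  python3 -m jog '[-0.001,0,0,0,0,0,1, -0.001,0,0,0,0,0,1, -0.001,0,0,0,0,0,1]' 12 >/dev/null; python3 -c "
from h import *
where()"
```

```text
t 13.88 grasp tray [ 75.7 -30.4  56.7] F tray [-4.16 -3.32 -1.77] yaw -1.571 zdir [-0.004 -0.001 -1.   ] open 15.6
t 14.25 grasp tray [ 75.7 -29.3  56.8] F tray [-4.43 -3.25 -1.12] yaw -1.571 zdir [-0.004 -0.001 -1.   ] open 15.6
```

```bash
python3 -m jog '[0,0.0005,0.0003,0,0,0,1, -0.001,0.0005,0.0003,0,0,0,1, -0.001,0.0005,0.0003,0,0,0,1]' 12 >/dev/null; python3 -c "
from h import *
where()";  python3 -m jog '[-0.001,0,0,0,0,0,1, -0.001,0,0,0,0,0,1, -0.001,0,0,0,0,0,1]' 12 >/dev/null; python3 -c "
from h import *
where()"
```

```text
t 14.62 grasp tray [ 75.7 -28.   56.7] F tray [-3.65 -3.68 -1.67] yaw -1.571 zdir [-0.003 -0.001 -1.   ] open 15.5
t 15.0 grasp tray [ 75.7 -26.9  56.7] F tray [-4.07 -3.13 -1.16] yaw -1.57 zdir [-0.003 -0.001 -1.   ] open 15.5
```

```bash
python3 -m jog '[-0.001,0,0.0003,0,0,0,1, -0.001,0,0.0003,0,0,0,1, -0.001,0,0.0003,0,0,0,1]' 12 >/dev/null; python3 -c "
from h import *
where()
for n in('top','scene'): cv2.imwrite(f'pics/{n}6.png',ctrl.read_camera(n)[:,:,::-1])
s=cv2.imread('pics/scene6.png')[215:310,280:370]
cv2.imwrite('pics/s6z.png',cv2.resize(s,None,fx=6,fy=6,interpolation=2));where()
"
```

```text
t 15.38 grasp tray [ 75.6 -26.3  56.6] F tray [-4.07 -4.54 -0.51] yaw -1.57 zdir [-0.003 -0.001 -1.   ] open 15.7
t 15.47 grasp tray [ 75.7 -26.3  56.6] F tray [-4.11 -4.85  0.11] yaw -1.571 zdir [-0.003 -0.001 -1.   ] open 15.1
```

View pics/s6z.png

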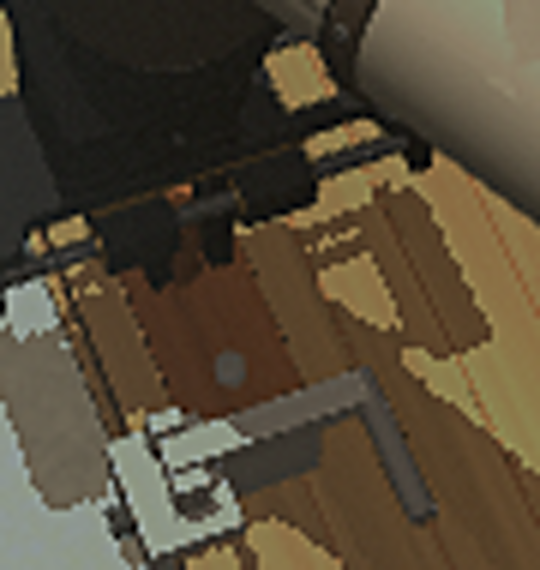

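```bash
python3 -m jog '[-0.0008,0,0,0,0,0,1, -0.0008,0,0,0,0,0,1, -0.0008,0,0,0,0,0,1]' 12 >/dev/null; python3 -c "
from h import *
where()"
```

```text
t 15.85 grasp tray [ 75.6 -26.2  56.7] F tray [-2.96 -8.24  0.57] yaw -1.57 zdir [-0.004 -0.002 -1.   ] open 15.7
```

```bash
python3 -m jog '[0.0003,-0.0005,0,0,0,0,1, 0.0003,-0.0008,0,0,0,0,1, 0.0003,-0.0008,0,0,0,0,1]' 12 >/dev/null; python3 -c "
from h import *
where()"; python3 -m jog '[0,0,0,0,0,0,1, 0,0,0,0,0,0,1]' >/dev/null;  python3 -c "
from h import *
where()"
```

```text
t 16.23 grasp tray [ 75.7 -26.3  56.6] F tray [-5.82 -5.65  1.63] yaw -1.571 zdir [-0.005 -0.002 -1.   ] open 15.7
t 16.48 grasp tray [ 75.7 -26.2  56.6] F tray [-5.52 -5.49  1.99] yaw -1.571 zdir [-0.005 -0.002 -1.   ] open 15.6
```

```bash
python3 -m jog '[0,0,0,0,0,0,1, 0,0,0,0,0,0,1, 0,0,0,0,0,0,1, 0,0,0,0,0,0,1, 0,0,0,0,0,0,1, 0,0,0,0,0,0,1]' >/dev/null;  python3 -c "
from h import *
where()";python3 -m jog '[-0.0004,-0.0002,0,0,0,0,1, -0.0004,-0.0002,0,0,0,0,1, -0.0004,-0.0002,0,0,0,0,1, -0.0004,-0.0002,0,0,0,0,1]' >/dev/null;  python3 -c "
from h import *
where()";python3 -m jog '[0,0,0,0,0,0,1, 0,0,0,0,0,0,1, 0,0,0,0,0,0,1, 0,0,0,0,0,0,1, 0,0,0,0,0,0,1, 0,0,0,0,0,0,1]' >/dev/null;  python3 -c "
from h import *
where()"
```

```text
t 17.23 grasp tray [ 75.7 -26.2  56.6] F tray [-6.14 -4.32  1.57] yaw -1.571 zdir [-0.005 -0.002 -1.   ] open 15.1
t 17.73 grasp tray [ 75.7 -26.2  56.6] F tray [-5.46 -5.99  2.2 ] yaw -1.571 zdir [-0.006 -0.002 -1.   ] open 15.4
t 18.48 grasp tray [ 75.7 -26.2  56.6] F tray [-5.4  -7.57  2.68] yaw -1.571 zdir [-0.006 -0.002 -1.   ] open 15.6
```

```bash
python3 -m jog '[0.0004,0.0005,0.0001,0,0,0,1, 0.0007,0.0009,0.0002,0,0,0,1, 0.0007,0.0009,0.0002,0,0,0,1, 0.0007,0.0009,0.0002,0,0,0,1]' >/dev/null;  python3 -c "
from h import *
where()"
```

```text
t 18.98 grasp tray [ 75.7 -26.3  56.6] F tray [-3.99 -4.31  1.38] yaw -1.57 zdir [-0.004 -0.001 -1.   ] open 15.2
```

```bash
python3 -m jog '[0.0004,0.0006,0,0,0,0,1, 0.0004,0.0006,0,0,0,0,1, 0.0004,0.0006,0,0,0,0,1]' >/dev/null;  python3 -c "
from h import *
where()"; python3 -m jog '[0,0,0,0,0,0,0.9, 0,0,0,0,0,0,0.4, 0,0,0,0,0,0,0.4, 0,0,0,0,0,0,0.4, 0,0,0,0,0,0,0.4]'  >/dev/null;  python3 -c "
from h import *
where()"
```

```text
t 19.35 grasp tray [ 75.6 -26.3  56.6] F tray [-3.6  -4.53  0.51] yaw -1.57 zdir [-0.002 -0.001 -1.   ] open 15.6
t 19.98 grasp tray [ 77.  -25.   57.2] F tray [-0.01 -0.36 -0.09] yaw -1.57 zdir [ 0.002  0.    -1.   ] open 26.2
```

```bash
python3 -m jog '[0,0,-0.01,0,0,0,0.4, 0,0,-0.04,0,0,0,0.3, 0,0,-0.08,0,0,0,0.2, 0,0,-0.12,0,0,0,0.2, 0,0,-0.12,0,0,0,0.2]' >/dev/null;  python3 -c "
from h import *
where(); delta((35,93.5,150),-np.pi/2); delta((35,93.5,55),-np.pi/2)"
```

```text
t 20.6 grasp tray [ 78.5 -24.7 181.3] F tray [ 1.03 -0.04  0.1 ] yaw -1.569 zdir [ 0.009  0.002 -1.   ] open 34.6
clock 20.6 world tgt [519.2 105.5 313.5]
[-0.1187  0.0421  0.0313] [-0.5102  0.1909  0.0772]
clock 20.6 world tgt [519.2 105.5 218.5]
[-0.1184  0.043   0.1263] [-0.5102  0.1909  0.0772]
```

```bash
python3 -m jog '[-0.04,0.014,0.01,0,0,0,0.2, -0.08,0.028,0.02,0,0,0,0.2, -0.1185,0.042,0.03,0,0,0,0.2, -0.1185,0.042,0.03,0,0,0,0.2, -0.1185,0.042,0.03,0,0,0,0.2]' >/dev/null;  python3 -c "
from h import *
where(); delta((35,93.5,55),-np.pi/2)
for n in('top','scene'): cv2.imwrite(f'pics/{n}7.png',ctrl.read_camera(n)[:,:,::-1])
s=cv2.imread('pics/scene7.png')[190:310,260:400]
cv2.imwrite('pics/s7z.png',cv2.resize(s,None,fx=5,fy=5,interpolation=2))"
```

```text
t 21.23 grasp tray [ 33.9  92.8 146.6] F tray [-0.17  0.64 -0.63] yaw -1.57 zdir [-0.001 -0.    -1.   ] open 35.2
clock 21.225 world tgt [519.2 105.5 218.5]
[-0.0007 -0.001   0.0916] [ 0.0366 -0.0337  0.0598]
```

View pics/s7z.png

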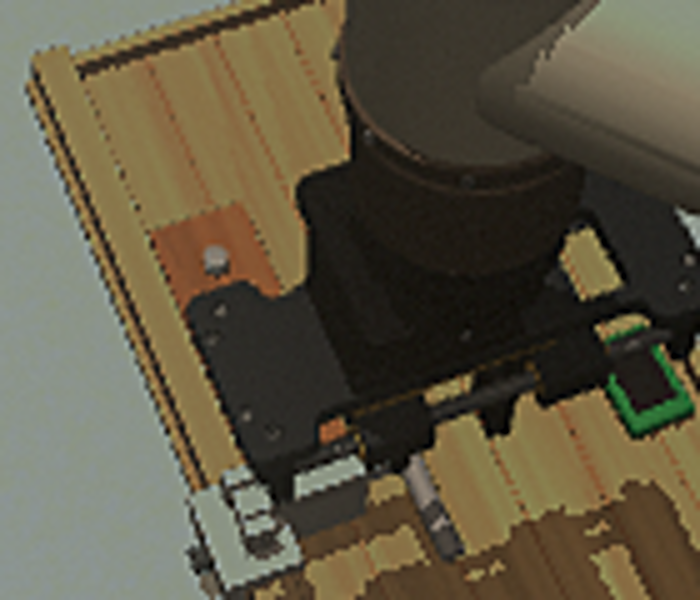

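The rail lies along the fence line (left edge at px (150,230) of the crop, in line with the fence's inner edge), and the jaws are above the bar. Lowering on the bar.

```bash
python3 -m jog '[0,0.001,0.04,0,0,0,0.2, 0,0.001,0.08,0,0,0,0.2, 0,0.001,0.0915,0,0,0,0.2, 0,0.001,0.0915,0,0,0,0.4, 0,0.001,0.0915,0,0,0,1, 0,0.001,0.0915,0,0,0,1, 0,0.001,0.0915,0,0,0,1]' 10 >/dev/null;  python3 -c "
from h import *
where()"
```

```text
t 22.2 grasp tray [34.8 93.6 56.7] F tray [ 3.71 -2.18  2.45] yaw -1.569 zdir [ 0.004  0.001 -1.   ] open 11.3
```

```bash
python3 -m jog '[0,-0.0004,-0.006,0,0,0,1, 0,-0.001,-0.012,0,0,0,1, 0,-0.0033,-0.0222,0,0,0,1, 0,-0.0075,-0.0326,0,0,0,1, 0,-0.0131,-0.0423,0,0,0,1, 0,-0.0201,-0.0511,0,0,0,1, 0,-0.0284,-0.0587,0,0,0,1, 0,-0.0377,-0.0651,0,0,0,1]' 10;  python3 -c "
from h import *
where()"
```

```text
clock: 23.2
tool_pos: [554.2, 98.3, 283.7]
eef_rot: [-0.0, -0.636, 0.772, 0.001]
contact_force: [0.3, 3.4, -4.8]
opening: 11.1
t 23.2 grasp tray [ 70.4  93.3 120.2] F tray [-0.36  3.39 -4.75] yaw -1.571 zdir [-0.002  0.001 -1.   ] open 11.1
```

```bash
python3 -m jog '[0,-0.006,-0.003,0,0,0,1, 0,-0.012,-0.0055,0,0,0,1, 0,-0.0185,-0.0075,0,0,0,1, 0,-0.025,-0.009,0,0,0,1, 0,-0.032,-0.0098,0,0,0,1, 0,-0.0375,-0.01,0,0,0,1, 0,-0.0375,-0.01,0,0,0,1]' 10;  python3 -c "
from h import *
where()"
```

```text
clock: 24.08
tool_pos: [591.9, 90.7, 294.0]
eef_rot: [0.001, -0.636, 0.772, -0.001]
contact_force: [-0.2, 3.3, 1.7]
opening: 11.1
t 24.07 grasp tray [109.5  93.  130.5] F tray [-0.79  3.18  1.71] yaw -1.57 zdir [ 0.002 -0.    -1.   ] open 11.1
```

```bash
python3 -m jog '[0,0,0,0,0,0,0.8, 0,0,0,0,0,0,0.4, 0,0,0,0,0,0,0.3, 0,0,0,0,0,0,0.2, 0,0,0,0,0,0,0.2, 0,0,-0.03,0,0,0,0.2, 0,0,-0.08,0,0,0,0.2, 0,0,-0.12,0,0,0,0.2]' >/dev/null; python3 -m jog '[0,0.05,0,0,0,0,0, 0,0.1,0,0,0,0,-0.4, 0,0.15,-0.02,0,0,0,-1, 0,0.2,-0.04,0,0,0,-1, 0,0.2,-0.04,0,0,0,-1]' >/dev/null;  python3 -c "
from h import *
where()
for n in('top','scene'): cv2.imwrite(f'pics/{n}8.png',ctrl.read_camera(n)[:,:,::-1])
t=cv2.convertScaleAbs(cv2.imread('pics/top8.png')[160:310,190:390],alpha=1.6);s=cv2.imread('pics/scene8.png')[180:330,250:450]
cv2.imwrite('pics/t8z.png',cv2.resize(t,None,fx=4,fy=4,interpolation=2));cv2.imwrite('pics/s8z.png',cv2.resize(s,None,fx=4,fy=4,interpolation=2))"
```

```text
t 25.7 grasp tray [-93.3  92.9 292.7] F tray [ 0.58  0.01 -0.35] yaw -1.567 zdir [ 0.004  0.004 -1.   ] open 75.9
```

View pics/s8z.png

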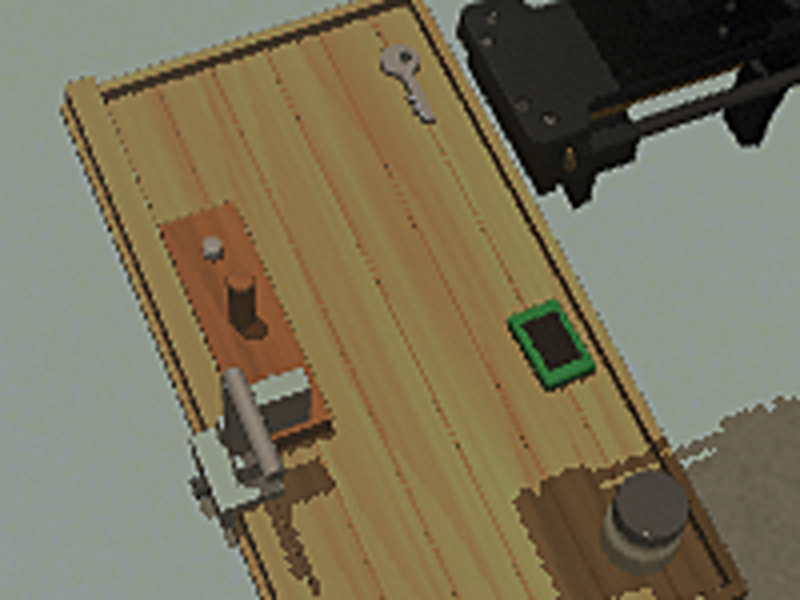

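View pics/t8z.png

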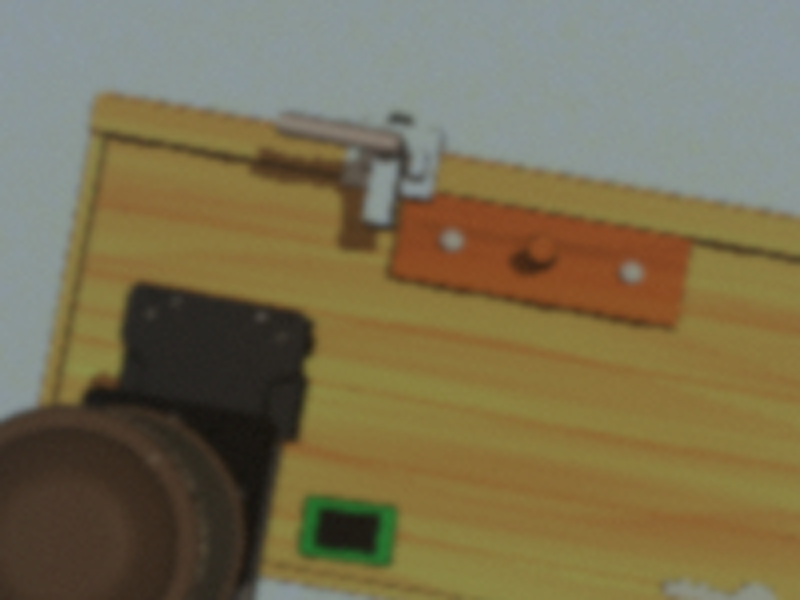

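```bash
python3 - <<'E'
from h import *
# carriage shift by template (post/knob area behind the hinge: common to all poses)
for n,(u0,v0,u1,v1) in (("top",(284,186,300,194)),("scene",(294,291,312,318))):
    b=cv2.imread(f"pics/{n}8.png",0)
    for k in (0,2):
        a=cv2.imread(f"pics/{n}{k}.png",0); t=a[v0:v1,u0:u1]
        s=8; A=cv2.resize(t,None,fx=s,fy=s,interpolation=2); B=cv2.resize(b[v0-4:v1+4,u0-4:u1+4],None,fx=s,fy=s,interpolation=2)
        m=cv2.matchTemplate(B,A,cv2.TM_CCOEFF_NORMED); _,c,_,l=cv2.minMaxLoc(m); print(n,k,"shift px",l[0]/s-4,l[1]/s-4,round(c,3))
c,n_=np.cos(P[2]),np.sin(P[2])
im=cv2.imread("pics/top8.png"); hsv=cv2.cvtColor(im,cv2.COLOR_BGR2HSV)
m=cv2.inRange(hsv,(3,150,50),(11,255,255)); m[:190]=0;m[250:]=0;m[:,:280]=0;m[:,370:]=0
cn=max(cv2.findContours(m,0,2)[0],key=cv2.contourArea); r=cv2.minAreaRect(cn); print(r)
w=[ray("top",p,26)-[P[0],P[1],0] for p in cv2.boxPoints(r)]
print(np.round([[c*x[0]+n_*x[1],-n_*x[0]+c*x[1]] for x in w],1))
for uv,z in(((190,0),0),):
    pass
# fence face line direction, top view
T=lambda u,v,z:(lambda x:np.round([c*x[0]+n_*x[1],-n_*x[0]+c*x[1]],1))(ray("top",(190+u/4-.5,160+v/4-.5),z)-[P[0],P[1],0])
print(T(107,134,28),T(250,160,28),T(750,248,28),"studs",T(452,239,35),T(631,271,35))
E
```

```text
top 0 shift px 0.0 -0.125 0.857
top 2 shift px 0.0 -0.125 0.85
scene 0 shift px 0.0 0.0 0.986
scene 2 shift px 0.0 0.0 0.935
((324.886474609375, 221.35154724121094), (70.31109619140625, 18.172510147094727), 7.594643592834473)
[[  57.2   49.2]
 [  97.3   51.4]
 [ 105.  -102.9]
 [  65.  -104.8]]
[ 99.  219.8] [ 99.1 139.5] [ 101.4 -139.2] studs [75.8 21.8] [ 76.4 -77.3]
```

```bash
python3 -c "
from h import *
where(); print(ctrl.job_done())"
```

```text
t 25.8 grasp tray [-91.8  93.1 290.9] F tray [-0.73  0.12  0.77] yaw -1.569 zdir [ 0.001  0.001 -1.   ] open 82.0
the job is handed in; nothing more can be done
None
```

I swung the stop down and slid the rail along the back edge into the corner. I then held it there, let go, swung the stop back up and handed the job in at 25.8 s.

**Hold:** I kept the rail pressed for more than 2 s. The wrist readings were about 5.4–6.1 N toward the back edge and 4.3–7.6 N toward the stop. Friction between rail and fence is included in these, so the true force on the stop is less certain, perhaps 3–8 N. On first contact the reading along the edge peaked at about 8 N, below the carriage's 12 N slip limit.

**Last checks:**
- **Carriage:** image matching against the earlier pictures showed no shift in the scene view and at most 0.13 px in the top view.
- **Rail:** its studs lie parallel to the fence to within about 0.001 rad. Its end sits at the measured gauge plane, about 52 mm along the tray.
- **Stop:** the leaf angle, worked out from the bar's travel, is about 1.57 rad. The pictures show it upright.
- **Bystanders:** the jar, key cover and lock key look unmoved in the last pictures. I did not check the items on the bench separately, but the gripper stayed over or high above the tray.

**Disagreements:**
- My first fit of the carriage position was 1–3 mm off, so contact came about 3 mm later than predicted.
- The rail turned in the grip instead of following the tool, and the fence straightened it. The push toward the fence briefly reached about 14 N while this happened, well before the rail reached the stop.

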